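Snap the honing plate into its spring-clip bench holder

TASK

The chisels are blunt: set up the long honing plate in its wooden bench holder. Lay it abrasive face up between the cheeks, resting on the two end clips, let go of it, then press it down with steady, moderate force until both ends have snapped past the clips and it sits flat on the holder's floor. It is ceramic, so never ram it hard into the holder, and leave the small oil stone, the chisels and the offcut where they lie.

Things in the scene. Friction and masses are not known exactly. Their poses are not given: they have to be found in the camera images.
- hone_plate: Honing plate, the longer of two stones: 60 mm wide (its x), 27 thick, 200 long (its y) over the tongues, about 0.35 kg. Grey moulded carrier (lower 18 mm, 190 long) under a ceramic abrasive slab (198 x 60 x 9). Origin: centre of the underside, z up through the abrasive face; starts flat, face up. It swaps places with the oil stone.
- plate_face (a point): Middle of the plate's abrasive top face, 27 mm above its underside.
- tongue_a (a point): Tip of the tongue at the plate's +y end, 100 mm from the middle, 5.5 mm above the underside: a V-shaped ridge 56 mm wide, bevelled 45 degrees above and below. Both ends are alike.
- tongue_b (a point): Tip of the tongue at the plate's -y end, the same.
- holder: Wooden holder screwed to the bench: base 90 mm wide (its x), 202 long (its y); origin at the centre of its underside, at bench level. Along each long side a cheek: 10 mm thick, 190 long, rounded top 34 mm above the bench; 64 mm between them, so the plate has 2 mm play per side. Low lugs beside them reach 61 mm from the middle. No end walls: a spring clip at each end.
- holder_seat (a point): Middle of the holder's flat floor, 14 mm above the bench. Plate home: underside here, face at 41 mm, long axis along the holder's y either way round. Laid on the clips, unpressed: underside at about 23 mm, face at 50 mm, so 16 mm of its sides stand above the cheeks; home, only 7 mm: fingers holding its sides meet the cheeks before it is home.
- clip_left_nose (a point): Centre of the slippery rounded nose (radius 3 mm, 44 mm wide) of the spring-steel clip at the holder's +y end: 99.5 mm from the holder's middle and 24 mm above the bench when relaxed. Above it a lip flares outward to about 32 mm above the bench as a lead-in.
- clip_right_nose (a point): The same on the clip at the holder's -y end.
- clip_left (a joint): Outward bend of the +y clip, rad: 0 relaxed, about 0.1 as a tongue passes, under 0.06 with the plate home. Pressed some 75 mm from its middle, the plate tilts and that end snaps in first, at about 6 to 14 N; the other end stays up and takes about 15 to 23 N. The resistance falls to nothing at the snap, then the hard floor is met. Both ends at once need more.
- clip_right (a joint): The same for the -y clip.
- oil_stone: Small oil stone, a plain block 50 mm wide (its own x), 150 mm long (y), 25 mm high with no tongues; does not belong in the holder. Origin at the centre of its underside.
- chisel_wide: Wide bench chisel with wooden handle, 265 mm long along its y, lying at the back of the bench. Bystander.
- chisel_narrow: Narrow bench chisel with wooden handle, 260 mm long along its y, lying beside the other. Bystander.
- offcut: Beech offcut 60 x 85 x 24 mm lying at the back on the right. Bystander.

How it is judged:
By the outcome, as a careful person would: the job done as asked, in the order asked, and still so for the second after the job is handed in, with the robot touching nothing.
It also fails if it takes over 54 s, if anything falls off the work surface, if the arm or the gripper's body presses on something with over 40 N, if the wrist force passes 120 N, or if a joint passes its speed limit or range.

ROBOT

A 6-joint arm with a two-finger parallel gripper is mounted at the origin on a cart in front of the work surface, level with it; the furniture and walls round the work are solid. World frame = base frame: x ahead of the robot, y to its left, z up, the work surface at z = 0. Lengths are in mm, angles in rad, forces in N, time in s.
With the tool pointing down it reaches from about 350 to 875 mm from the base axis. Payload 4.2 kg.
Tool frame: the origin (TCP) lies midway between the tips of the shut fingers; the grasp point (between the pads) lies 19 mm behind it; z points along the fingers, y is the line along which they close (so a half turn about z gives the same grasp; the last joint's range is limited). The gripper opens to 85 mm and grips with 20 to 120 N. Pads are 22 mm wide; open, the fingers measure 114 mm over their backs; the gripper's body (76 mm by 85 mm) begins 54 mm behind the grasp point. The pads swing forward as they close: fully open they stand 13 mm farther back than shut.
Start: joints at [-1.019, 0.385, 0.008, 0, -1.194, -0.259], TCP at [180.412, -598.373, 231.312] pointing down, gripper open.
Joint ranges: [-3.14, 3.14], [-1.21, 2.06], [-1.07, 1.41], [-3.16, 2.05], [-2.99, -0.16], [-3.1, 3.1]. Speed limits (rad/s): [2.79, 2.79, 3.14, 3.14, 3.14, 3.14].

INTERFACE

Orientations are given as a unit quaternion [x, y, z, w].
In Python, from bench import read_state, get_image, job_done gives the robot as it stands.
- The arm moves only by the shell command python3 -m jog 'ROWS'. ROWS is JSON, a list of rows, each a list of 3 entries, a list of its own where there are three numbers: the shift along the world's x, y, z scaled (see below), then the turn, a rotation vector about the world's x, y, z scaled (see below), then the gripper's target within -1 to 1 (shut at 1, half-way at 0, fully open at -1). In form: [[[x, y, z], [wx, wy, wz], claw], ...]. A call has 1 to 20 rows; each row is the pose to reach, as a shift and turn from the pose commanded when the call began; what a row does not reach only later rows make up. The controller multiplies each number of a shift by 10 cm and each number of a turn by 120 degrees. A row lasts 1/10 s, in which the tool goes at most 50 mm and 8.59 degrees, less where a joint would pass 70% of its speed; a pose out of reach is approached as far as the arm can. A call with a number of a shift or a turn outside -1 to 1 is refused whole. A call with a gripper value outside its range is refused whole. The fingers move at their own pace and stop on an object; the grip force is fixed at half the most. Time passes only in rows, so rows that repeat a pose let the fingers close. It gives the time, the measured TCP pose, the force, the opening and the grip force at its end, in the units of the state.
- read_state(): the state, without advancing time (a new reading comes with each control period).
- get_image(name): name is "side" or "top"; returns a dict with "frame" (480x640x3 uint8, red, green, blue), "range_z" (480x640 float32, mm along the optical axis (not along the pixel's ray), 0 where there is no reading), "fx", "fy", "cx", "cy" (pixels), "R" (3x3) and "t" (3): a world point X has camera coordinates R X + t. Camera axes: x right, y down, z forward; pixel columns grow to the right and rows downward; lengths in mm; the calibration is good to about 2 mm. A picture is of the moment at which its call begins.
- job_done(): hands the job in; it is judged then, once.
The state is a dict: "clock": time; "joints": joint angles; "joint_vel": joint speeds; "joint_efforts": joint torques, N m; "position": TCP position; "ee_rot": TCP orientation; "contact_force": force on the tool from outside, world axes, zero at the start; "wrist_torque": the same for the moment, N m; "gripper_width": finger opening in mm; "grasp_force": force on a finger pad.
Only numpy, scipy, OpenCV 4.12 (cv2) and the standard library are available. Lean on these libraries where they do the work, as an engineer would, in place of code of your own. Each camera call takes 0.05 s, during which the arm holds its last target. There are 200 camera calls.

## Working session

There is one attempt and no reset: what is moved stays moved. The work goes in short steps, Python scripts to look and compute and a shell command to move; the robot and the scene stay as the last step left them, time stands still between calls to the robot, and variables do not carry over. Pictures are saved under pics/ and viewed, at most 10 in all, crops included, and the job is handed in when it is done.

```bash
mkdir -p pics; cat > h.py <<'E'
import numpy as np,cv2
from bench import *
def pts(im):
    z=im["range_z"];v,u=np.mgrid[0:480,0:640]
    c=np.stack([(u-im["cx"])/im["fx"]*z,(v-im["cy"])/im["fy"]*z,z],-1)
    return (c-np.array(im["t"]))@np.array(im["R"])
E
python3 - <<'E'
from h import *
for n in("top","side"):
    im=get_image(n);np.savez("/tmp/"+n,P=pts(im),f=im["frame"],z=im["range_z"])
    cv2.imwrite(f"pics/{n}0.png",im["frame"][...,::-1]);print(n,im["fx"],np.round(im["R"],3).tolist(),np.round(im["t"]).tolist())
print(read_state())
E
```

```text
top 565.2241284610491 [[-0.016, -1.0, 0.015], [-0.987, 0.013, -0.161], [0.161, -0.017, -0.987]] [-115.0, 593.0, 1051.0]
side 521.2307834929564 [[-0.877, -0.48, -0.002], [-0.213, 0.393, -0.894], [0.43, -0.784, -0.447]] [478.0, 232.0, 720.0]
{'clock': 0.1, 'joints': array([-1.01939856e+00,  3.85489212e-01,  6.78579767e-03, -4.47754031e-04,
       -1.19400950e+00, -2.58565180e-01]), 'joint_vel': array([-0.00107253, -0.00272037,  0.00206711,  0.00167291,  0.00059407,
       -0.00061449]), 'joint_efforts': array([-2.14995925e-04, -3.93320096e+01,  1.88930279e+01,  4.19789672e+00,
       -2.57562984e-03,  3.16477490e-06]), 'position': array([ 180.26788433, -597.90021688,  230.33243889]), 'ee_rot': array([-1.45811955e-01,  9.89311838e-01,  9.62764119e-04, -1.86307845e-04]), 'contact_force': array([ 0.29507902, -0.78876665, -0.44749993]), 'wrist_torque': array([ 0.08619413, -0.00700891,  0.00304838]), 'grasp_force': 0.0, 'gripper_width': 85.44777958162396}
```

View pics/top0.png

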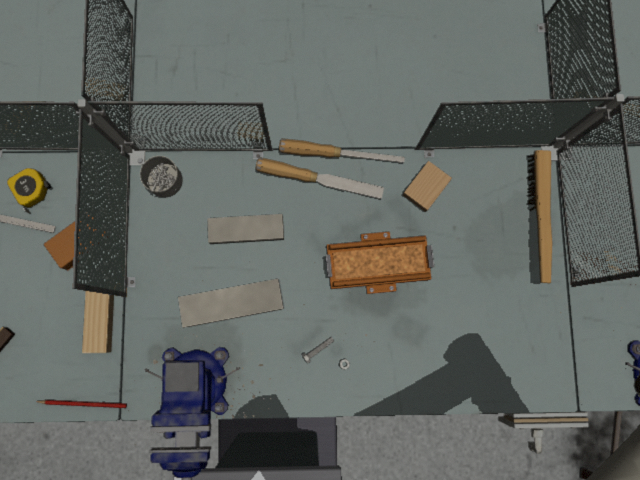

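View pics/side0.png

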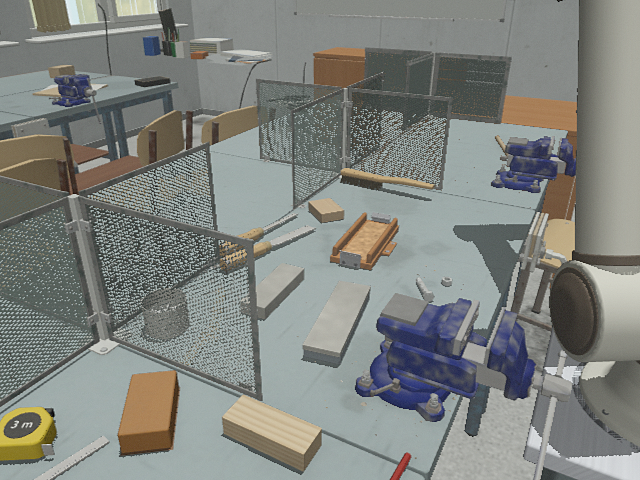

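The top view shows the plate around (231,302), the oil stone at (246,228) and the holder at (379,262). The side view confirms this. I'll segment them by height.

```bash
python3 - <<'E'
from h import *
d=np.load("/tmp/top.npz");P=d["P"];f=d["f"]
def box(n,u0,u1,v0,v1,zl,zh):
    m=np.zeros((480,640),bool);m[v0:v1,u0:u1]=1
    m&=(P[...,2]>zl)&(P[...,2]<zh)&(d["z"]>0);q=P[m]
    r=cv2.minAreaRect(q[:,:2].astype(np.float32));print(n,len(q),"med z",np.median(q[:,2]),r, "mean",q.mean(0))
    return m
box("plate",165,295,272,335,15,40);box("oil",200,292,205,250,15,40)
for zl,zh in((7,20),(25,45)):box("holder",315,440,225,300,zl,zh)
print("bench z",np.median(P[330:345,250:290,2]), P[262,379],P[302,231])
for uv in((340,262),(325,266),(429,257),(379,262),(379,240),(379,285)):print(uv,P[uv[1],uv[0]].round(1))
a=cv2.resize(f[220:310,310:450],None,fx=5.5,fy=5.5,interpolation=cv2.INTER_CUBIC);cv2.imwrite("pics/hold.png",a[...,::-1])
E
```

```text
plate 3183 med z 27.085188651454118 ((465.89910888671875, 50.63372802734375), (60.24424362182617, 198.40328979492188), 9.674649238586426) mean [465.53352743  50.62565599  27.06357234]
oil 1913 med z 24.903182660490504 ((613.444580078125, 22.96788787841797), (51.33008575439453, 150.40525817871094), 2.6958413124084473) mean [612.52620802  22.60189785  24.81478327]
holder 3506 med z 14.183312955866281 ((543.23876953125, -240.82333374023438), (120.14865112304688, 205.8370361328125), 5.341424465179443) mean [ 541.87985654 -242.47994211   14.01804429]
holder 1207 med z 32.389876576683235 ((543.58544921875, -242.89837646484375), (84.51133728027344, 210.9797821044922), 4.5846662521362305) mean [ 542.91660077 -243.03741251   32.16032437]
bench z -0.18998812294500628 [ 541.59544944 -243.41589947   17.26745421] [466.32710643  48.5458133   26.88927441]
(340, 262) [ 543.  -165.9   14.5]
(325, 266) [ 537.2 -136.3   -2.1]
(429, 257) [ 548.4 -340.6   32. ]
(379, 262) [ 541.6 -243.4   17.3]
(379, 240) [ 584.2 -243.5   28.1]
(379, 285) [ 496.5 -243.1    7.9]
```

View pics/hold.png

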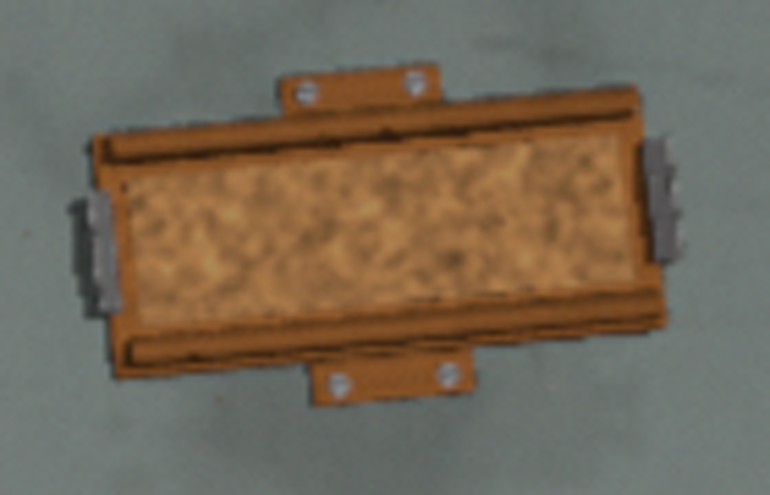

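The crop shows the holder's cheeks running at about 5° of yaw, with clips at both ends (x≈100 and 660 in the crop). I'll fit the cheeks for an exact centre, check the vise clearance, then move.

```bash
python3 - <<'E'
from h import *
d=np.load("/tmp/top.npz");P=d["P"];ok=d["z"]>0
def rot(a):a=np.radians(a);return np.array([[np.cos(a),-np.sin(a)],[np.sin(a),np.cos(a)]])
m=np.zeros((480,640),bool);m[225:300,315:440]=1;m&=ok
q=P[m&(P[...,2]>29)&(P[...,2]<40)]
c0=np.array([543.4,-242.9]);l=(q[:,:2]-c0)@rot(5)
for s in(1,-1):
    k=(abs(l[:,0]*s-37)<8)&(abs(l[:,1])<90);x=l[k]
    print("cheek",s,k.sum(),np.polyfit(x[:,1],x[:,0],1),x[:,0].min(),x[:,0].max())
k=(abs(abs(l[:,0])-37)<8);print("cheek y ext",[np.percentile(l[k&(abs(l[:,1])<99.5),1],p) for p in(0.5,99.5)])
k=abs(l[:,0])<25;print("clips",[ (l[k&(l[:,1]*s>0)][:,1].min(),l[k&(l[:,1]*s>0)][:,1].max(),np.median(l[k&(l[:,1]*s>0)][:,0])) for s in(1,-1)])
q=P[m&(P[...,2]>8)&(P[...,2]<45)];l=(q[:,:2]-c0)@rot(5)
k=(abs(l[:,0])>52);print("lug x ext",l[:,0].min(),l[:,0].max(),"y",l[k,1].min(),l[k,1].max())
k=(abs(l[:,0])<46);print("base y ext",l[k&(abs(l[:,0])>30),1].min(),l[k&(abs(l[:,0])>30),1].max())
v=P[ok&(P[...,2]>20)&(P[...,0]>300)&(P[...,0]<430)&(P[...,1]>-40)&(P[...,1]<230)]
for y in range(-40,230,30):
    w=v[(v[:,1]>y)&(v[:,1]<y+30)]
    if len(w):print(y,w[:,2].max().round(),w[:,0].max().round())
E
python3 -m jog '[[[0.5,0.5,0],[0,0,0],-1],[[0.9,1,0],[0,0,0.1],-1],[[0.9,1,0],[0,0,0.2],-1]]' | tail -c 600
python3 -m jog '[[[0.35,0.5,0],[0,0,0.07],-1],[[0.7,1,0],[0,0,0.14],-1],[[0.7,1,0],[0,0,0.2],-1]]' | tail -c 600
```

```text
cheek 1 425 [7.79721757e-03 3.68076216e+01] 31.45495162607019 42.77243624710877
cheek -1 433 [ 8.49776736e-03 -3.69985846e+01] -42.59801135645145 -31.381970403156078
cheek y ext [np.float64(-93.2730103130121), np.float64(94.10492542579341)]
clips [(np.float64(99.47181025987045), np.float64(105.58524991755053), np.float64(0.5962408560770887)), (np.float64(-105.44735388250857), np.float64(-95.7645207838701), np.float64(-1.6214198152214256))]
lug x ext -59.88504766817135 60.136898029786124 y -26.93606928416719 30.758371665823063
base y ext -100.37147288200325 101.55977073571763
20 43.0 343.0
50 43.0 372.0
80 128.0 429.0
110 128.0 429.0
140 127.0 429.0
170 40.0 371.0
200 41.0 344.0
clock: 0.4
position: [271.3, -496.4, 230.7]
ee_rot: [-0.295, 0.955, 0.001, -0.0]
contact_force: [0.7, -0.5, 0.5]
gripper_width: 85.7
grasp_force: 0.0
clock: 0.7
position: [341.7, -395.5, 231.1]
ee_rot: [-0.488, 0.873, 0.0, 0.0]
contact_force: [0.4, 0.1, -0.0]
gripper_width: 85.3
grasp_force: 0.0
```

```bash
python3 - <<'E'
from h import *
d=np.load("/tmp/top.npz");P=d["P"];ok=d["z"]>0
e=np.load("/tmp/side.npz");Q=np.r_[P[ok],e["P"][e["z"]>0]]
v=Q[(Q[:,2]>35)&(Q[:,2]<200)&(Q[:,0]>250)&(Q[:,0]<560)&(Q[:,1]>-40)&(Q[:,1]<230)]
for z in range(35,160,20):
    w=v[(v[:,2]>z)&(v[:,2]<z+20)]
    if len(w):print(z,len(w),np.percentile(w[:,:2],[0.5,50,99.5],axis=0).round().tolist())
E
python3 -m jog '[[[0.3,0.5,0],[0,0,0.07],-1],[[0.6,1,0],[0,0,0.14],-1],[[0.6,1,0],[0,0,0.2],-1]]' | grep pos
python3 -m jog '[[[0.35,0.5,0],[0,0,0.07],-1],[[0.6,1,0],[0,0,0.091],-1],[[0.6,1,0],[0,0,0.091],-1]]' | grep -E 'pos|rot'
```

```text
35 776 [[251.0, 33.0], [306.0, 158.0], [367.0, 209.0]]
55 925 [[250.0, 81.0], [298.0, 159.0], [356.0, 162.0]]
75 1080 [[250.0, 81.0], [295.0, 157.0], [341.0, 162.0]]
95 1370 [[251.0, 73.0], [310.0, 156.0], [362.0, 170.0]]
115 5764 [[250.0, 73.0], [294.0, 125.0], [359.0, 170.0]]
135 13 [[250.0, 85.0], [253.0, 120.0], [265.0, 159.0]]
position: [401.6, -295.4, 231.1]
position: [461.8, -195.4, 231.0]
ee_rot: [0.726, -0.688, -0.0, -0.0]
```

```bash

python3 -m jog '[[[0,0.5,0],[0,0,0],-1],[[0,1,0],[0,0,0],-1]]' | grep pos
python3 -m jog '[[[0,0.5,-0.3],[0,0,0],-1],[[0,1,-0.6],[0,0,0],-1]]' | grep pos
python3 -m jog '[[[0.05,0.47,-0.5],[0,0,0],-1],[[0.05,0.47,-0.8],[0,0,0],-1],[[0.05,0.47,-0.8],[0,0,0],-1],[[0.05,0.47,-0.8],[0,0,0],-1]]' | grep -E "clock|pos|rot"
python3 -c "
from bench import *;import numpy as np
s=read_state();q=s['ee_rot'];print(s['position'],s['joints'])
from scipy.spatial.transform import Rotation as R
print(R.from_quat(q).as_matrix().round(4))"
```

```text
position: [460.2, -97.0, 230.7]
position: [460.4, -10.7, 179.8]
clock: 2.1
position: [465.3, 34.3, 99.6]
ee_rot: [0.725, -0.689, -0.0, 0.001]
[465.27184631  34.31578624  99.59463956] [ 4.23558744e-01  2.69653524e-01 -5.48519445e-01  7.19770809e-04
 -7.54756543e-01 -3.72453978e-01]
[[ 0.0516 -0.9987 -0.0017]
 [-0.9987 -0.0516 -0.0013]
 [ 0.0012  0.0018 -1.    ]]
```

```bash

python3 -m jog '[[[0.007,0.163,0],[0,0,0.056],-1],[[0.007,0.163,0],[0,0,0.056],-1],[[0.007,0.163,-0.3],[0,0,0.056],-1],[[0.007,0.163,-0.5],[0,0,0.056],-1],[[0.007,0.163,-0.5],[0,0,0.056],-1]]' | grep -E "pos|rot|force"
python3 - <<'E'
from h import *
from scipy.spatial.transform import Rotation as R
s=read_state();m=R.from_quat(s['ee_rot']).as_matrix();print(np.degrees(np.arctan2(-m[1,1],-m[0,1])))
im=get_image("side");cv2.imwrite("pics/s1.png",cv2.resize(im["frame"][230:410,240:480],None,fx=3,fy=3)[...,::-1])
E
```

```text
position: [465.3, 49.4, 49.3]
ee_rot: [0.763, -0.647, -0.001, 0.001]
contact_force: [-0.1, 0.1, -0.7]
grasp_force: 0.0
9.42657108863771
```

View pics/s1.png

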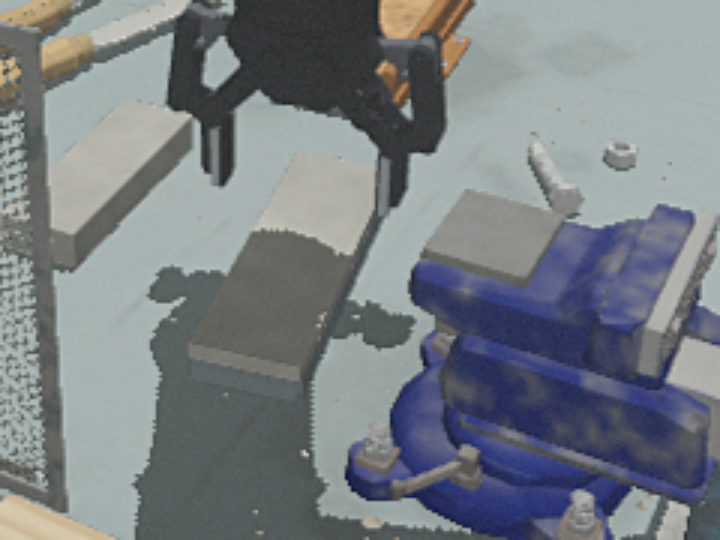

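The fingers straddle the plate, with tips at (220,185) and (390,212) in the crop. I'll descend and grip.

```bash

python3 -m jog '[[[0.005,0.01,-0.3],[0,0,0],-1],[[0.005,0.01,-0.4],[0,0,0],-1],[[0.005,0.01,-0.4],[0,0,0],-1],[[0.005,0.01,-0.4],[0,0,0],0],[[0.005,0.01,-0.4],[0,0,0],1],[[0.005,0.01,-0.4],[0,0,0],1],[[0.005,0.01,-0.4],[0,0,0],1],[[0.005,0.01,-0.4],[0,0,0],1],[[0.005,0.01,-0.4],[0,0,0],1],[[0.005,0.01,-0.4],[0,0,0],1]]'
python3 - <<'E'
from h import *
from scipy.spatial.transform import Rotation as R
s=read_state();m=R.from_quat(s['ee_rot']).as_matrix();print(np.degrees(np.arctan2(-m[1,1],-m[0,1])))
im=get_image("side");cv2.imwrite("pics/s2.png",cv2.resize(im["frame"][250:370,290:410],None,fx=5,fy=5)[...,::-1])
E
```

```text
clock: 3.65
position: [467.2, 51.8, 11.5]
ee_rot: [0.764, -0.645, 0.0, -0.001]
contact_force: [-2.1, -0.7, 6.6]
gripper_width: 58.5
grasp_force: 64.6
9.62787220335538
```

View pics/s2.png

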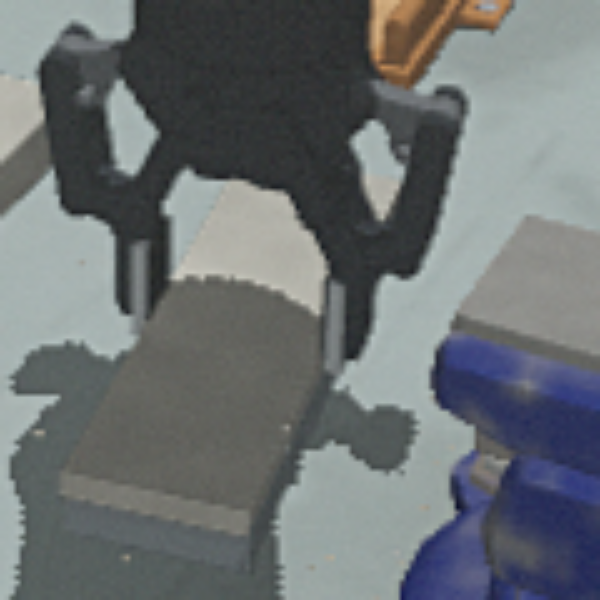

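```bash

python3 -m jog '[[[0,0,0.1],[0,0,0],1],[[0,0,0.3],[0,0,0],1],[[0,0,0.6],[0,0,0],1],[[0,0,0.9],[0,0,0],1],[[0,0,0.9],[0,0,0],1]]' |grep -E "pos|force|width"
python3 -m jog '[[[0.05,-0.2,0],[0,0,0],1],[[0.15,-0.5,0],[0,0,-0.01],1],[[0.25,-0.75,0],[0,0,-0.02],1],[[0.3,-1,0],[0,0,-0.0425],1],[[0.3,-1,0],[0,0,-0.0425],1]]' |grep -E "pos|force"
python3 -m jog '[[[0.1,-0.3,0],[0,0,0],1],[[0.2,-0.7,0],[0,0,0],1],[[0.3,-1,0],[0,0,0],1],[[0.3,-1,0],[0,0,0],1]]' |grep -E "pos|force"
python3 -m jog '[[[0.1,-0.4,0],[0,0,0],1],[[0.16,-0.7,0],[0,0,0],1],[[0.16,-0.93,0],[0,0,0],1],[[0.16,-0.93,-0.2],[0,0,0],1],[[0.16,-0.93,-0.2],[0,0,0],1],[[0.16,-0.93,-0.2],[0,0,0],1]]' 
cat >> h.py <<'E'
from scipy.spatial.transform import Rotation as R
def yaw():
    m=R.from_quat(read_state()['ee_rot']).as_matrix();return np.degrees(np.arctan2(-m[1,1],-m[0,1]))
E
python3 - <<'E'
from h import *
print(read_state()["position"],yaw())
for n in("top","side"):
    im=get_image(n);np.savez("/tmp/"+n+"1",P=pts(im),f=im["frame"],z=im["range_z"])
    if n=="side":a=im["frame"][150:300,290:440]
    else:a=im["frame"][190:330,290:470]
    cv2.imwrite(f"pics/{n}3.png",cv2.resize(a,None,fx=4,fy=4)[...,::-1])
E
```

```text
position: [469.2, 52.8, 104.3]
contact_force: [1.8, 0.3, -4.1]
gripper_width: 58.3
grasp_force: 66.7
position: [495.7, -50.5, 98.8]
contact_force: [-0.9, 0.4, -4.1]
grasp_force: 66.6
position: [526.8, -150.7, 98.9]
contact_force: [-0.4, 0.5, -4.4]
grasp_force: 66.7
clock: 5.7
position: [541.6, -240.4, 79.0]
ee_rot: [0.735, -0.679, -0.001, 0.001]
contact_force: [-0.1, -0.2, -3.5]
gripper_width: 58.2
grasp_force: 66.6
[ 541.62728313 -240.42246859   78.99502273] 4.545203954305096
```

View pics/side3.png

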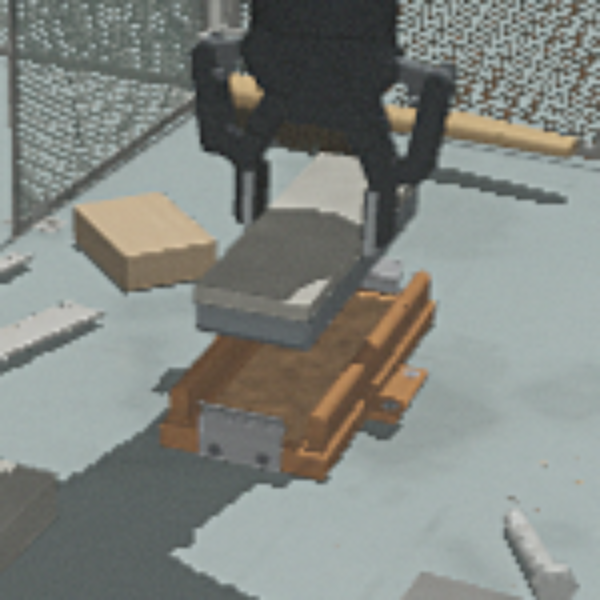

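View pics/top3.png

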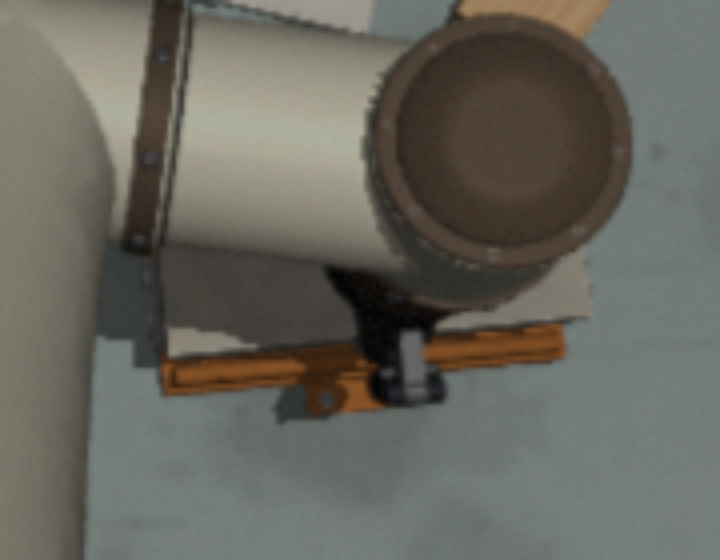

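The side view shows the plate held level above the holder, with its near end at (195–330, 290–345). The top view is mostly hidden by the arm. I'll fit the plate from the side depth data.

```bash
python3 - <<'E'
from h import *
def rot(a):a=np.radians(a);return np.array([[np.cos(a),-np.sin(a)],[np.sin(a),np.cos(a)]])
# bias reference: initial side cloud of holder vs top
for nm in("side","side1"):
    d=np.load(f"/tmp/{nm}.npz");P=d["P"][d["z"]>0]
    l=np.c_[(P[:,:2]-[543.3,-242.4])@rot(4.53),P[:,2]]
    c=l[(abs(abs(l[:,0])-37)<8)&(abs(l[:,1])<97)&(l[:,2]>29)&(l[:,2]<37)]
    for s in(1,-1):
        k=c[c[:,0]*s>0];print(nm,"cheek",s,len(k),np.percentile(k[:,:2],[1,50,99],axis=0).round(1).tolist(),k[:,2].max())
q=l[(abs(l[:,0])<36)&(abs(l[:,1])<115)&(l[:,2]>55)]
t=q[(q[:,2]>80)&(q[:,2]<105)]
h=np.histogram(t[:,2],bins=range(80,106));print(h)
zf=np.median(t[(abs(t[:,1]-65)<25)&(abs(t[:,0])<25),2])
for y in(-90,-70,30,50,70,90):
    k=t[(abs(t[:,1]-y)<8)&(abs(t[:,2]-zf)<5)]
    if len(k):print(y,len(k),np.median(k[:,2]).round(1),np.percentile(k[:,0],[1,99]).round(1))
print("face z",zf)
k=t[abs(t[:,2]-zf)<4];print("y ext",k[:,1].min(),k[:,1].max())
e=q[(q[:,1]>80)];print("end face z", e[:,2].min(), [ (y,(abs(e[:,1]-y)<.5).sum()) for y in range(90,106)])
E
```

```text
side cheek 1 202 [[31.0, -92.8], [34.6, 10.1], [41.5, 93.4]] 35.983157406398625
side cheek -1 204 [[-43.0, -91.6], [-38.8, 10.8], [-33.0, 95.8]] 36.47916803458495
side1 cheek 1 81 [[30.9, 26.1], [35.0, 65.2], [41.1, 95.1]] 35.3563913347149
side1 cheek -1 205 [[-42.6, -92.0], [-39.0, 11.5], [-32.8, 94.7]] 36.045250299796
(array([ 17,  30,  19,  17,  14,   8,  16,  17,  29,  21,  21,  21,  29,
        57, 258, 429, 202,  12,   6,   2,   3,   5,   6,   3,   5]), array([ 80,  81,  82,  83,  84,  85,  86,  87,  88,  89,  90,  91,  92,
        93,  94,  95,  96,  97,  98,  99, 100, 101, 102, 103, 104, 105]))
-90 31 95.1 [ 0.2 27.7]
-70 46 95.2 [-31.9  27.1]
30 102 95.5 [-31.5  26.8]
50 92 95.3 [-31.9  27.4]
70 104 95.4 [-31.8  27.4]
90 124 95.0 [-31.2  27.8]
face z 95.46960563996186
y ext -98.31377347705588 103.16017214393644
end face z 67.75017877021587 [(90, np.int64(20)), (91, np.int64(22)), (92, np.int64(12)), (93, np.int64(27)), (94, np.int64(46)), (95, np.int64(51)), (96, np.int64(40)), (97, np.int64(64)), (98, np.int64(53)), (99, np.int64(61)), (100, np.int64(38)), (101, np.int64(32)), (102, np.int64(8)), (103, np.int64(9)), (104, np.int64(1)), (105, np.int64(7))]
```

```bash

python3 -m jog '[[[0.015,-0.007,-0.1],[0,0,0],1],[[0.015,-0.007,-0.2],[0,0,0],1],[[0.015,-0.007,-0.3],[0,0,0],1],[[0.015,-0.007,-0.35],[0,0,0],1],[[0.015,-0.007,-0.38],[0,0,0],1],[[0.015,-0.007,-0.4],[0,0,0],1],[[0.015,-0.007,-0.4],[0,0,0],1]]'
python3 -m jog '[[[0,0,-0.01],[0,0,0],1],[[0,0,-0.02],[0,0,0],1],[[0,0,-0.02],[0,0,0],1]]'
python3 -m jog '[[[0,0,-0.01],[0,0,0],1],[[0,0,-0.02],[0,0,0],1],[[0,0,-0.02],[0,0,0],1]]'
```

```text
clock: 6.5
position: [544.1, -242.1, 39.7]
ee_rot: [0.734, -0.679, -0.0, 0.0]
contact_force: [0.6, 0.4, -4.4]
gripper_width: 58.3
grasp_force: 66.6
clock: 6.8
position: [544.1, -242.0, 37.9]
ee_rot: [0.734, -0.679, 0.0, -0.0]
contact_force: [-0.4, -1.3, -4.4]
gripper_width: 58.2
grasp_force: 66.6
clock: 7.1
position: [544.0, -242.0, 35.7]
ee_rot: [0.734, -0.679, -0.0, 0.0]
contact_force: [0.9, 0.8, -3.4]
gripper_width: 58.3
grasp_force: 66.6
```

```bash

python3 -m jog '[[[-0.004,0,-0.005],[0,0,0],1],[[-0.004,0,-0.01],[0,0,0],1],[[-0.004,0,-0.01],[0,0,0],1]]' | grep -E "pos|contact"
python3 -m jog '[[[0,0,-0.005],[0,0,0],1],[[0,0,-0.01],[0,0,0],1],[[0,0,-0.01],[0,0,0],1]]'| grep -E "pos|contact"
```

```text
position: [543.7, -242.0, 34.9]
contact_force: [-0.6, 0.0, -3.2]
position: [543.8, -242.1, 34.6]
contact_force: [-2.3, 0.8, 2.7]
```

Contact: the load has moved onto the clips, so I'll release. I'll open, rise, and check where it rests.

```bash

python3 -m jog '[[[0,0,0],[0,0,0],0.2],[[0,0,0],[0,0,0],-1],[[0,0,0],[0,0,0],-1],[[0,0,0],[0,0,0],-1],[[0,0,0.1],[0,0,0],-1],[[0,0,0.3],[0,0,0],-1],[[0,0,0.6],[0,0,0],-1],[[0,0,0.6],[0,0,0],-1]]'
cat >> h.py <<'E'
def rot(a):a=np.radians(a);return np.array([[np.cos(a),-np.sin(a)],[np.sin(a),np.cos(a)]])
def plate(tag):
    im=get_image("side");P=pts(im)[im["range_z"]>0];l=np.c_[(P[:,:2]-[543.3,-242.4])@rot(4.53),P[:,2]]
    for y in(-90,-70,-40,0,40,70,90):
        k=l[(abs(l[:,1]-y)<8)&(abs(l[:,0])<36)&(l[:,2]>38)&(l[:,2]<58)]
        if len(k):
            z=np.median(k[:,2]);j=k[abs(k[:,2]-z)<2.5];print(y,len(k),z.round(1),np.percentile(j[:,0],[1,99]).round(1))
    f=l[(abs(l[:,0])<25)&(l[:,2]>38)&(l[:,2]<58)&(abs(l[:,1])<112)];print("y ext",np.percentile(f[:,1],[1,99]).round(1))
    cv2.imwrite(f"pics/{tag}.png",cv2.resize(im["frame"][150:300,290:440],None,fx=4,fy=4)[...,::-1])
E
python3 -c "
from h import *;plate('rest')"
```

```text
clock: 8.5
position: [547.0, -242.9, 99.0]
ee_rot: [0.735, -0.678, 0.004, -0.002]
contact_force: [0.6, -0.5, 0.9]
gripper_width: 85.7
grasp_force: 0.0
-90 87 50.6 [-29.6  28.6]
-70 81 50.4 [-30.7  27.8]
-40 86 50.4 [-30.3  27.9]
0 99 50.3 [-29.6  29.7]
40 105 49.8 [-30.3  28.4]
70 112 50.0 [-29.9  27.8]
90 202 48.8 [-30.7  29.1]
y ext [-97.1  99.5]
```

View pics/rest.png

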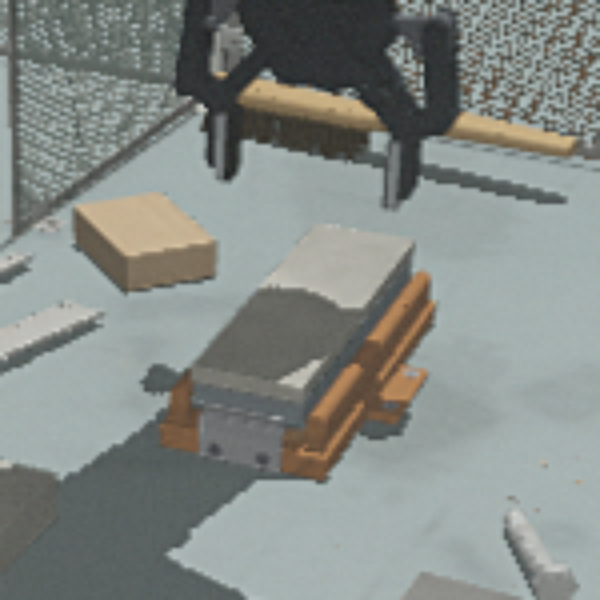

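The plate rests level on both clips (face ≈50 mm). Next I'll shut the fingers and move over the +y end.

```bash

python3 -m jog '[[[0,0.2,0],[0,0,0],1],[[-0.03,0.5,0],[0,0,0],1],[[-0.059,0.748,0],[0,0,0],1],[[-0.059,0.748,0],[0,0,0],1],[[-0.059,0.748,-0.1],[0,0,0],1],[[-0.059,0.748,-0.25],[0,0,0],1],[[-0.059,0.748,-0.35],[0,0,0],1],[[-0.059,0.748,-0.38],[0,0,0],1],[[-0.059,0.748,-0.38],[0,0,0],1],[[-0.059,0.748,-0.38],[0,0,0],1]]'
```

```text
clock: 9.55
position: [538.1, -167.6, 56.0]
ee_rot: [0.734, -0.679, 0.0, -0.0]
contact_force: [-0.5, 0.2, 0.4]
gripper_width: 0.2
grasp_force: 0.0
```

```bash

python3 -m jog '[[[0,0,-0.02],[0,0,0],1],[[0,0,-0.04],[0,0,0],1],[[0,0,-0.04],[0,0,0],1]]' | grep -E "pos|contact"
python3 -m jog '[[[0,0,-0.005],[0,0,0],1],[[0,0,-0.01],[0,0,0],1],[[0,0,-0.01],[0,0,0],1]]' | grep -E "pos|contact"
python3 -m jog '[[[0,0,-0.005],[0,0,0],1],[[0,0,-0.01],[0,0,0],1],[[0,0,-0.01],[0,0,0],1]]' | grep -E "pos|contact"
python3 -m jog '[[[0,0,-0.005],[0,0,0],1],[[0,0,-0.01],[0,0,0],1],[[0,0,-0.01],[0,0,0],1]]' | grep -E "pos|contact"
```

```text
position: [537.7, -167.2, 51.9]
contact_force: [-1.2, 0.1, 0.0]
position: [537.8, -167.2, 50.9]
contact_force: [-0.3, 0.8, -0.5]
position: [537.8, -167.2, 49.9]
contact_force: [-0.4, 0.8, -0.5]
position: [538.1, -167.4, 49.5]
contact_force: [-1.4, 0.1, 5.4]
```

```bash

python3 -m jog '[[[0,0,-0.005],[0,0,0],1],[[0,0,-0.005],[0,0,0],1]]' | grep -E "pos|contact"
python3 -m jog '[[[0,0,-0.005],[0,0,0],1],[[0,0,-0.005],[0,0,0],1]]' | grep -E "pos|contact"
python3 -m jog '[[[0,0,-0.005],[0,0,0],1],[[0,0,-0.005],[0,0,0],1]]' | grep -E "pos|contact"
python3 -m jog '[[[0,0,-0.005],[0,0,0],1],[[0,0,-0.005],[0,0,0],1]]' | grep -E "pos|contact"
```

```text
position: [538.2, -167.5, 49.2]
contact_force: [-0.9, -0.5, 5.7]
position: [538.3, -167.6, 49.0]
contact_force: [-1.5, -0.5, 7.6]
position: [538.5, -167.7, 48.8]
contact_force: [-2.5, -1.0, 10.0]
position: [538.6, -167.8, 48.6]
contact_force: [-3.0, 0.1, 10.9]
```

```bash

python3 -m jog '[[[0,0,-0.005],[0,0,0],1],[[0,0,-0.005],[0,0,0],1]]' | grep -E "pos|contact"
python3 -m jog '[[[0,0,-0.005],[0,0,0],1],[[0,0,-0.005],[0,0,0],1]]' | grep -E "pos|contact"
python3 -m jog '[[[0,0,-0.005],[0,0,0],1],[[0,0,-0.005],[0,0,0],1]]' | grep -E "pos|contact"
python3 -m jog '[[[0,0,-0.005],[0,0,0],1],[[0,0,-0.005],[0,0,0],1]]' | grep -E "pos|contact"
```

```text
position: [538.7, -167.9, 48.4]
contact_force: [-2.7, -2.1, 12.3]
position: [538.9, -167.9, 48.2]
contact_force: [-3.1, -0.7, 13.3]
position: [539.1, -167.9, 47.3]
contact_force: [-0.5, -1.5, 8.5]
position: [537.6, -167.2, 44.7]
contact_force: [-0.4, -0.1, -0.9]
```

That end snapped. I'll follow it gently down to floor contact.

```bash

python3 -m jog '[[[0,0,-0.01],[0,0,0],1],[[0,0,-0.02],[0,0,0],1],[[0,0,-0.02],[0,0,0],1]]' | grep -E "pos|contact"
python3 -m jog '[[[0,0,-0.01],[0,0,0],1],[[0,0,-0.01],[0,0,0],1]]' | grep -E "pos|contact"
python3 -m jog '[[[0,0,-0.005],[0,0,0],1],[[0,0,-0.005],[0,0,0],1]]' | grep -E "pos|contact"
```

```text
position: [537.6, -167.1, 42.4]
contact_force: [0.2, -0.5, -0.3]
position: [537.7, -167.2, 42.2]
contact_force: [-1.9, 0.9, 4.4]
position: [537.7, -167.2, 42.1]
contact_force: [-2.4, 1.2, 7.4]
```

```bash

python3 -m jog '[[[0,0,0.1],[0,0,0],1],[[0,0,0.25],[0,0,0],1],[[0.03,-0.4,0.25],[0,0,0],1],[[0.06,-0.75,0.25],[0,0,0],1],[[0.06,-0.75,0.25],[0,0,0],1]]' | grep -E "pos|contact"
python3 -m jog '[[[0.03,-0.4,0],[0,0,0],1],[[0.06,-0.75,0],[0,0,0],1],[[0.06,-0.75,0],[0,0,0],1],[[0.06,-0.75,-0.06],[0,0,0],1],[[0.06,-0.75,-0.12],[0,0,0],1],[[0.06,-0.75,-0.12],[0,0,0],1]]' | grep -E "pos|contact"
python3 -c "
from h import *;plate('half')"
```

```text
position: [544.4, -245.3, 66.7]
contact_force: [0.3, 0.9, -0.3]
position: [548.9, -315.7, 53.0]
contact_force: [1.0, 1.0, 0.2]
-90 56 49.3 [-30.   28.6]
-70 96 48.9 [-29.5  29.7]
-40 95 47.3 [-29.4  29.5]
0 106 45.4 [-29.8  30.3]
40 109 43.6 [-29.1  29. ]
70 112 42.1 [-29.2  29.4]
90 123 41.1 [-28.9  29.9]
y ext [-91.7  99.6]
```

The +y end is home at 41 mm and the −y end is still up at about 49 mm. Now I'll press the −y end.

```bash

python3 -m jog '[[[0,0,-0.015],[0,0,0],1],[[0,0,-0.03],[0,0,0],1],[[0,0,-0.03],[0,0,0],1]]' | grep -E "pos|contact"
for i in 1 2 3 ; do python3 -m jog '[[[0,0,-0.01],[0,0,0],1],[[0,0,-0.01],[0,0,0],1]]' | grep -E "pos|contact"; done
```

```text
position: [549.8, -316.9, 51.3]
contact_force: [0.5, 0.7, 0.2]
position: [549.8, -317.2, 50.3]
contact_force: [-0.1, -0.0, -0.8]
position: [549.9, -317.3, 49.6]
contact_force: [0.5, -0.3, 0.7]
position: [550.1, -317.4, 49.3]
contact_force: [-1.4, 0.8, 4.4]
```

```bash

python3 -m jog '[[[0,0,-0.01],[0,0,0],1],[[0,0,-0.01],[0,0,0],1]]' | grep -E "pos|contact"
python3 -m jog '[[[0,0,-0.01],[0,0,0],1],[[0,0,-0.01],[0,0,0],1]]' | grep -E "pos|contact"
python3 -m jog '[[[0,0,-0.005],[0,0,0],1],[[0,0,-0.005],[0,0,0],1]]' | grep -E "pos|contact"
python3 -m jog '[[[0,0,-0.005],[0,0,0],1],[[0,0,-0.005],[0,0,0],1]]' | grep -E "pos|contact"
python3 -m jog '[[[0,0,-0.005],[0,0,0],1],[[0,0,-0.005],[0,0,0],1]]' | grep -E "pos|contact"
```

```text
position: [550.3, -317.4, 48.9]
contact_force: [-2.6, 2.0, 7.7]
position: [550.4, -317.5, 48.6]
contact_force: [-1.8, 2.7, 10.2]
position: [550.5, -317.4, 48.5]
contact_force: [-3.3, 3.1, 12.4]
position: [550.6, -317.4, 48.3]
contact_force: [-3.1, 3.4, 13.8]
position: [550.6, -317.5, 48.2]
contact_force: [-4.3, 3.6, 15.5]
```

```bash

python3 -m jog '[[[0,0,-0.005],[0,0,0],1],[[0,0,-0.005],[0,0,0],1]]' | grep -E "pos|contact"
python3 -m jog '[[[0,0,-0.005],[0,0,0],1],[[0,0,-0.005],[0,0,0],1]]' | grep -E "pos|contact"
python3 -m jog '[[[0,0,-0.005],[0,0,0],1],[[0,0,-0.005],[0,0,0],1]]' | grep -E "pos|contact"
python3 -m jog '[[[0,0,-0.005],[0,0,0],1],[[0,0,-0.005],[0,0,0],1]]' | grep -E "pos|contact"
```

```text
position: [550.7, -317.5, 48.0]
contact_force: [-4.3, 4.1, 16.3]
position: [550.8, -317.5, 47.9]
contact_force: [-4.1, 4.6, 17.4]
position: [550.9, -317.5, 47.7]
contact_force: [-4.6, 4.5, 19.2]
position: [551.0, -317.6, 47.5]
contact_force: [-4.7, 4.2, 19.6]
```

```bash

python3 -m jog '[[[0,0,-0.005],[0,0,0],1],[[0,0,-0.005],[0,0,0],1]]' | grep -E "pos|contact"
python3 -m jog '[[[0,0,-0.005],[0,0,0],1],[[0,0,-0.005],[0,0,0],1]]' | grep -E "pos|contact"
python3 -m jog '[[[0,0,-0.005],[0,0,0],1],[[0,0,-0.005],[0,0,0],1]]' | grep -E "pos|contact"
```

```text
position: [551.1, -317.6, 47.3]
contact_force: [-4.0, 5.4, 21.4]
position: [551.2, -317.6, 47.2]
contact_force: [-5.6, 5.9, 22.5]
position: [551.4, -317.6, 46.9]
contact_force: [-4.8, 6.4, 22.8]
```

```bash

python3 -m jog '[[[0,0,-0.005],[0,0,0],1],[[0,0,-0.005],[0,0,0],1]]' | grep -E "pos|contact"
python3 -m jog '[[[0,0,-0.005],[0,0,0],1],[[0,0,-0.005],[0,0,0],1]]' | grep -E "pos|contact"
```

```text
position: [550.8, -317.2, 42.7]
contact_force: [0.1, -1.0, 0.4]
position: [550.1, -317.2, 41.1]
contact_force: [-1.2, 2.6, 7.9]
```

Snapped, and on the floor. I'll retreat and check.

```bash

python3 -m jog '[[[0,0,0.1],[0,0,0],1],[[0,0,0.4],[0,0,0],1],[[0,0,0.8],[0,0,0],1],[[0,-0.3,1],[0,0,0],1],[[0,-0.8,1],[0,0,0],1],[[0,-0.8,1],[0,0,0],1],[[0,-0.8,1],[0,0,0],1]]' | grep -E "clock|pos|contact"
python3 -c "
from h import *;plate('end')"
```

```text
clock: 18.6
position: [548.8, -398.1, 139.2]
contact_force: [-1.1, 0.4, 0.1]
-90 75 41.2 [-27.9  30.4]
-70 81 41.1 [-27.8  29. ]
-40 79 41.0 [-28.6  31.1]
0 95 41.0 [-28.3  31.2]
40 105 41.1 [-28.7  29.9]
70 104 41.0 [-29.5  29.5]
90 121 40.9 [-29.2  29.6]
y ext [-97.   99.5]
```

View pics/end.png

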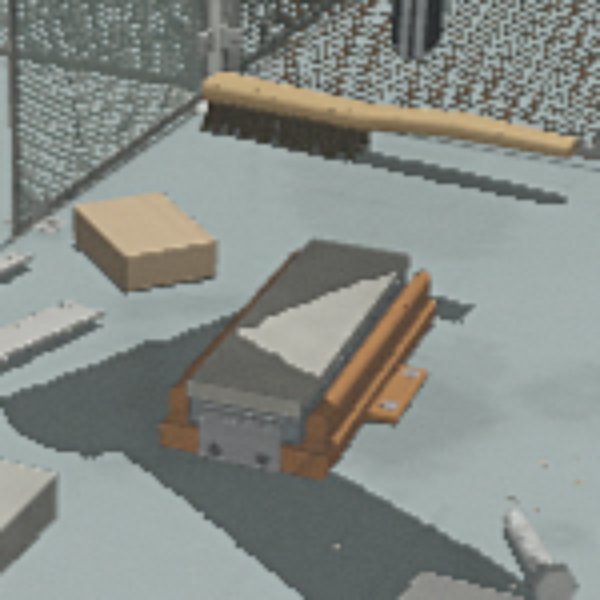

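The plate sits flat at 41 mm along its whole length, both clips are engaged, and the gripper is clear.

```bash
python3 -c "
from bench import *;print(job_done())"
```

```text
the job is handed in; nothing more can be done
None
```

The honing plate is snapped past both clips and sits flat on the holder floor, face at 41 mm along its whole length; pressing peaked at about 23 N, and I handed the job in at about 18.6 s on the robot's clock.

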